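# Feed a wooden blank between the guide blocks up to the stop

### The arm

A 6-joint arm with a two-finger parallel gripper is mounted at the origin on the work surface. World frame = base frame: x ahead of the robot, y to its left, z up, the work surface at z = 0. Lengths are in m, angles in rad, forces in N, time in s.
With the tool pointing down it reaches from about 0.3 to 0.875 m from the base axis. Payload 6.4 kg.
Tool frame: the origin (TCP) lies at the centre of the arm's flange, where the gripper is bolted on; the fingertips stand 166 mm ahead of it and the grasp point (between the pads) lies 147 mm ahead of it; z points along the fingers, y is the line along which they close (so a half turn about z gives the same grasp; the last joint's range is limited). The gripper opens to 88 mm and grips with 3 to 60 N. Pads are 18 mm wide; open, the fingers measure 123 mm over their backs; the gripper's body (75 mm by 187 mm) begins 45 mm behind the grasp point.
Start: joints at [0.9, 0.181, 1.607, -0, 1.354, -0.206], TCP at [0.258, 0.514, 0.405] pointing down, gripper open.
Joint ranges: [-2.99, 2.99], [-0.89, 2.07], [0.3, 2.58], [-1.14, 4.28], [0, 2.63], [-3.12, 3.12]. Speed limits (rad/s): [2.57, 2.57, 3.01, 3.14, 3.14, 3.14].

### API

Orientations are given as a unit quaternion [x, y, z, w].
In Python, from rig import robot, jaws, eyes, job gives the robot as it stands. Calls block until the motion is done:
- robot.move_ptp(position, orientation): joint-space move of the TCP to a pose.
- robot.move_straight(position, feed=0.15, attitude=None, until_force=None): straight line of the TCP; attitude=None keeps the orientation; feed is the mean speed in m/s. With until_force (N) it stops when the force on the tool has changed by that much, and returns True; else False.
- robot.set_joints(angles): joint-space move.
- jaws.gripper_open() and jaws.close_gripper(): open the fingers fully, or close them until they stop; the grip force is fixed at half the most.
- robot.hold(seconds).
- robot.solve_ik(position, orientation): joint angles nearest the present ones, or None.
- robot.observe(): the state.
- eyes.grab_frame(name): name is "scene" or "top" or "wrist"; returns a dict with "img" (384x512x3 uint8, red, green, blue), "intrinsics" (3x3 intrinsics, pixels), "rvec" (rotation vector, rad) and "tvec" (3), from world to camera coordinates, as OpenCV has them; the wrist camera has in their place "tool_from_camera" (4x4, takes a point from camera to tool coordinates, whose origin is the TCP and whose axes are the flange's). Camera axes: x right, y down, z forward; pixel columns grow to the right and rows downward; lengths in m; the calibration is good to about 2 mm. A picture is of the moment at which its call begins: read the wrist's pose just before it. There is no depth.
A pose or a line that the arm cannot do raises robot.PlanningError and nothing moves.
- job.sign_off(): hands the job in; it is judged then, once.
The state is a dict: "clock": time; "qpos": joint angles; "joint_velocities": joint speeds; "tau": joint torques, N m; "eef_pos": TCP position; "ee_rot": TCP orientation; "contact_force": force on the tool from outside, world axes, zero at the start; "wrist_torque": the same for the moment, N m; "gripper_width": opening from 0.0 (shut) to 1.0 (fully open); "grasp_force": force on a finger pad.
Only numpy, scipy, OpenCV 4.12 (cv2) and the standard library are available. Lean on these libraries where they do the work, as an engineer would, in place of code of your own. Each camera call takes 0.05 s, during which the arm holds its last target. There are 200 camera calls.

### The job

Push the loose flat wooden blank along the bench top, through the narrow gap between the two fixed guide blocks and out the other side, until its leading edge sits flat against the stop bar and it is still in line with the gap, ready for drilling. Only push it with the fingers: it must stay flat on the bench and must not be lifted or tipped. Leave the tape measure, the glue bottle and the screw jar where they stand.

Things in the scene. Friction and masses are not known exactly. Their poses are not given: they have to be found in the camera images.
- guides: Two dark hardwood guide blocks with round ends, fixed to the bench, one body. Origin on the bench midway between them; y axis = line of travel through the gap (world y at yaw 0; turned up to 0.2 rad), x axis = from block to block. Gap 101 mm (x -50.5 to 50.5 mm). Each block 30 mm wide (x), 60 mm long (y -30 to 30 mm), ends rounded at 15 mm radius, 28 mm high.
- stop: Straight dark hardwood stop bar, fixed, square across the line of travel: 200 mm long (its x, parallel to the guides' x), 24 mm thick (y -12 to 12 mm), 28 mm high. Origin on the bench under its centre. It stands 165 to 190 mm from the guides' origin along the guides' y, on the +y or the -y side (varies), up to 20 mm off the line sideways.
- blank: Loose flat brown wooden blank, pencilled cross on top: 96 mm wide (x), 110 mm long (y), 18 mm thick, about 0.14 kg, slides with under 3 N; pushed 15 degrees aslant it hardly slips on the fingers. Origin at underside centre. Starts on the guides' side away from the stop, 165 to 190 mm from their origin, up to 20 mm off line, turned up to 0.35 rad. At the stop it lies 67 mm from the stop's origin, its rear past the guides.
- tape: Bystander: yellow and black tape measure, 74 x 38 mm, 57 mm high, loose. Origin at the centre of its underside. Stands outside the path, with its centre 180 to 200 mm from the line of travel, on the guides' +x side (away from the robot).
- glue: Bystander: white glue bottle, 56 mm diameter, 150 mm high, loose. Origin at the centre of its underside. Stands outside the path, with its centre 180 to 200 mm from the line of travel, on the guides' +x side (away from the robot).
- screws: Bystander: grey screw jar with a steel lid, 66 mm diameter, 75 mm high, loose. Origin at the centre of its underside. Stands outside the path, with its centre 180 to 200 mm from the line of travel, on the guides' +x side (away from the robot).

How it is judged:
By the outcome, as a careful person would: the job done as asked, in the order asked, and still so for the second after the job is handed in, with the robot touching nothing.
It also fails if it takes over 54 s, if anything falls off the work surface, if the arm or the gripper's body presses on something with over 40 N, if the wrist force passes 120 N, or if a joint passes its speed limit or range.

## Working session

There is one attempt and no reset: what is moved stays moved. The work goes in short steps, each a Python script; the robot and the scene stay as the last script left them, time stands still between calls to the robot, and variables do not carry over. Pictures are saved under pics/ and viewed, at most 10 in all, crops included, and the job is handed in when it is done.

```bash
mkdir -p pics; ls
python3 - <<'E'
from rig import robot,jaws,eyes,job
import cv2,pickle
d={}
for n in("top","scene"):
    f=eyes.grab_frame(n);d[n]=f;cv2.imwrite(f"pics/{n}0.png",f["img"][:,:,::-1])
    print(n,f["intrinsics"],f["rvec"],f["tvec"])
pickle.dump(d,open("f0.pkl","wb"))
s=robot.observe();print(s["clock"],s["ee_rot"])
E
```

```text
pics
top [[419.37266961   0.         261.01668032]
 [  0.         419.37266961 187.65970002]
 [  0.           0.           1.        ]] [ 2.13790448 -2.18799062  0.05758487] [0.03788033 0.65355607 0.78436355]
scene [[372.92216204   0.         255.82932517]
 [  0.         372.92216204 185.82966383]
 [  0.           0.           1.        ]] [ 2.47561842  0.6948447  -0.22602215] [-0.55225086 -0.25191799  1.00858769]
0.1 [ 2.30318635e-01  9.73114957e-01 -7.05282595e-04 -3.29255699e-04]
```

View pics/top0.png

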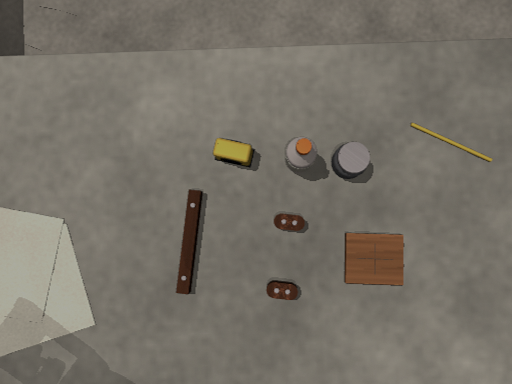

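The top view shows the blank at about (375,259), the guides at (289,222) and (282,290), and the stop at about (190,242). The bystanders are at the top: (234,151), (301,153) and (352,158).

```bash
cat > h.py <<'E'
import cv2,numpy as np
def ray(f,px,z):
    K,R,t=f["intrinsics"],cv2.Rodrigues(np.array(f["rvec"]))[0],np.array(f["tvec"])
    p=cv2.undistortPoints(np.array(px,float).reshape(-1,1,2),np.array(K),None).reshape(-1,2)
    d=np.c_[p,np.ones(len(p))]@R; c=-R.T@t
    return (c+d*((z-c[2])/d[:,2])[:,None])[:,:2]
def rects(f,amin=150):
    """brown parts: centre, long-axis angle, sizes, in world"""
    hsv=cv2.cvtColor(np.ascontiguousarray(f["img"]),cv2.COLOR_RGB2HSV)
    h,s,v=cv2.split(hsv)
    m=(((h<15)|(h>172))&(s>100)&(v>22)).astype(np.uint8)*255
    m=cv2.morphologyEx(m,cv2.MORPH_CLOSE,np.ones((7,7)))
    out=[]
    for c in cv2.findContours(m,cv2.RETR_EXTERNAL,cv2.CHAIN_APPROX_NONE)[0]:
        if cv2.contourArea(c)<amin: continue
        z=.018 if np.median(v[cv2.drawContours(np.zeros_like(m),[c],-1,255,-1)>0])>75 and cv2.contourArea(c)>1500 else .028
        w=ray(f,c,z)
        (cx,cy),(a,b),an=cv2.minAreaRect((w*1000).astype(np.float32))
        out.append((cx,cy,a,b,an,z,c.reshape(-1,2).mean(0)))
    return out
E
python3 - <<'E'
import pickle,numpy as np
from h import *
f=pickle.load(open("f0.pkl","rb"))["top"]
print(ray(f,[[234,151],[301,153],[352,158]],.06))
for r in rects(f): print(np.round(r[:6],3),r[6])
E
```

```text
[[ 0.72190201  0.07103639]
 [ 0.71468734 -0.0543719 ]
 [ 0.70272215 -0.14863274]]
[ 4.58225e+02 -1.26530e+01  5.74780e+01  3.17500e+01  8.49740e+01
  2.80000e-02] [281.92105263 290.31578947]
[ 5.13581e+02 -1.90377e+02  1.10788e+02  9.57230e+01  8.72430e+01
  1.80000e-02] [373.66350711 258.65876777]
[ 5.87113e+02 -2.94670e+01  5.81350e+01  2.91640e+01  8.30840e+01
  2.80000e-02] [288.97222222 221.875     ]
[5.54580e+02 1.65075e+02 2.35040e+01 1.98433e+02 8.25390e+01 2.80000e-02] [188.27312775 241.72246696]
[ 7.33673e+02 -6.17950e+01  2.91470e+01  3.15510e+01  8.83500e+01
  2.80000e-02] [303.33333333 145.93333333]
```

View pics/scene0.png

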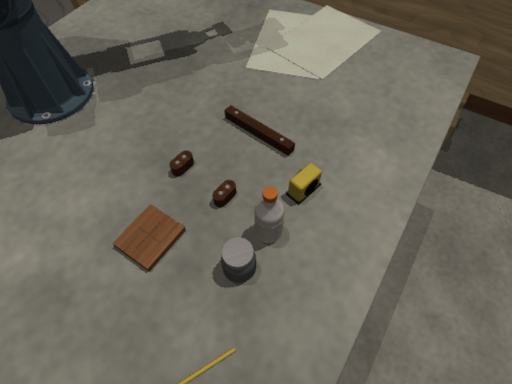

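The scene view agrees with the top view: the blank is at (150,237), the guides at (181,163) and (224,193), and the stop at (259,129). From the top view, in the guide frame, the blank is at about (13, -169) mm and turned +0.08 rad. I'll close the fingers and push with their 35 mm flat face, straightening the blank before it reaches the gap.

```bash
cat >> h.py <<'E'
from scipy.spatial.transform import Rotation as Ro
G=np.array([.5227,-.0211]); YAW=-.130
RG=np.array([[np.cos(YAW),-np.sin(YAW)],[np.sin(YAW),np.cos(YAW)]])
FACE=.009; TIP=.166
def pose(x,y,th,back=0.,z=.006,flip=1):
    """TCP pose with finger face `back` behind the rear of a blank at (x,y,th) mm in guide frame"""
    a=YAW+th; r=np.array([[np.cos(a),-np.sin(a)],[np.sin(a),np.cos(a)]])
    p=G+RG@np.array([x,y])/1000+r@np.array([0,-.055-FACE-back])
    ty=flip*np.r_[r[:,0],0]; tz=np.array([0,0,-1.]); tx=np.cross(ty,tz)
    return np.r_[p,TIP+z],Ro.from_matrix(np.c_[tx,ty,tz]).as_quat()
def blank(f):
    b=[r for r in rects(f) if r[5]==.018]
    if not b: return None
    cx,cy,a,s,an=b[0][:5]
    if a<s: an+=90          # angle of the long side
    th=np.deg2rad((an-90+90)%180-90)-YAW
    return np.r_[RG.T@(np.array([cx,cy])-G*1000),th,a,s]
E
python3 - <<'E'
from rig import robot,jaws,eyes
from h import *
f=eyes.grab_frame("top");b=blank(f);print(b)
jaws.close_gripper()
x,y,th=b[:3]
best=None
for fl in(1,-1):
    p,q=pose(x,y,th,.03,.2,fl); j=robot.solve_ik(p,q); print(fl,j)
    if j is not None and (best is None or abs(j[5])<abs(best[1][5])): best=(fl,j)
fl=best[0]; print(fl); open("flip","w").write(str(fl))
robot.move_ptp(*pose(x,y,th,.03,.2,fl))
robot.move_straight(pose(x,y,th,.03,flip=fl)[0],feed=.12)
robot.move_straight(pose(x,y,th,.002,flip=fl)[0],feed=.06)
f=eyes.grab_frame("top");print(blank(f));cv2.imwrite("pics/t1.png",f["img"][:,:,::-1])
f=eyes.grab_frame("scene");cv2.imwrite("pics/s1.png",f["img"][:,:,::-1])
s=robot.observe();print(s["clock"],s["contact_force"],s["gripper_width"],s["eef_pos"])
E
```

```text
[ 1.29132870e+01 -1.68970514e+02  8.03384373e-02  1.10809898e+02
  9.57180405e+01]
1 [-7.12781590e-01  2.34602622e-01  1.62420995e+00 -4.44089210e-16
  1.28278009e+00 -6.63120027e-01]
-1 [-7.12781590e-01  2.34602622e-01  1.62420995e+00 -4.44089210e-16
  1.28278009e+00  2.47847263e+00]
1
[ 1.25815963e+01 -1.67106718e+02  8.18969191e-02  1.10775864e+02
  9.56327591e+01]
6.875 [-0.13586795  0.51580078 -0.12462213] 0.009724770373818971 [ 0.51039489 -0.25634516  0.17204417]
```

View pics/t1.png

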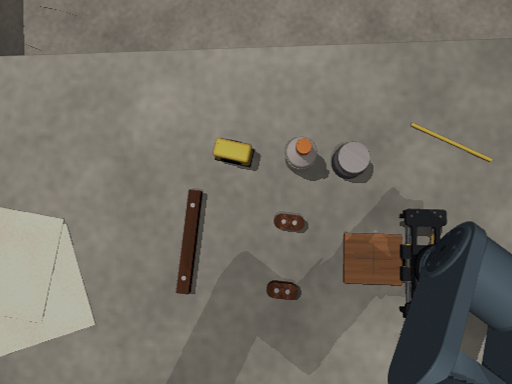

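View pics/s1.png

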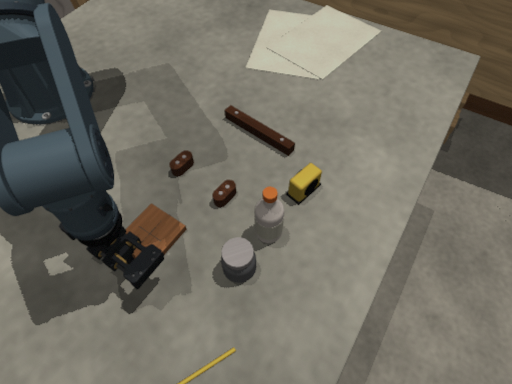

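The fingers (about (407,260)) are touching the blank's rear at (402,259). The contact face is about 4 mm further ahead than I assumed, so I'll correct that and steer in two stages.

```bash
sed -i 's/^FACE=.009/FACE=.0128/' h.py
python3 - <<'E'
from rig import robot,jaws,eyes
from h import *
def go(x,y,th,feed=.04):
    p,q=pose(x,y,th); return robot.move_straight(p,feed=feed,attitude=q,until_force=15)
def rep():
    b=blank(eyes.grab_frame("top"));s=robot.observe();print(np.round(b,3),s["clock"],np.round(s["contact_force"],2));return b
b=rep()
print(go(b[0]*.45,-130,b[2]*.5)); b=rep()
print(go(0,-100,0)); b=rep()
f=eyes.grab_frame("top");cv2.imwrite("pics/t2.png",f["img"][:,:,::-1])
E
```

```text
[ 1.26920e+01 -1.67331e+02  9.20000e-02  1.10317e+02  9.60820e+01] 6.925 [ 0.51 -0.1   0.28]
False
[ 5.79700e+00 -1.30522e+02  4.50000e-02  1.10333e+02  9.56540e+01] 8.0833 [-0.78 -0.1   1.02]
False
[ 7.00000e-03 -1.00573e+02 -1.00000e-03  1.09997e+02  9.56980e+01] 9.0667 [ 0.87  0.14 -0.83]
```

View pics/t2.png

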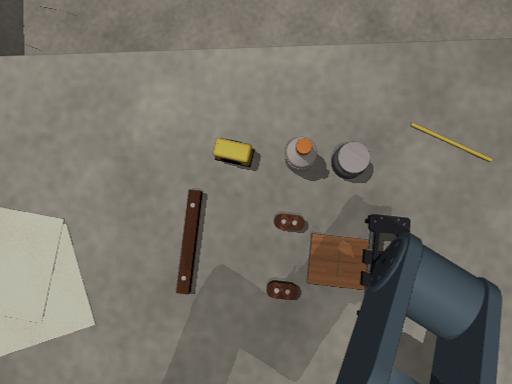

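The blank is aligned just ahead of the gap: its leading edge is at column 310 and the guides are at about 285. Next I push it through, watching the force.

Run:
```python
from rig import robot,jaws,eyes
from h import *
def go(x,y,th,feed=.05,F=10):
    p,q=pose(x,y,th); return robot.move_straight(p,feed=feed,attitude=q,until_force=F)
def rep():
    f=eyes.grab_frame("top");b=blank(f);s=robot.observe();p=RG.T@(np.array(s["eef_pos"])[:2]-G)*1000
    print(None if b is None else np.round(b,3),np.round(p,1),s["clock"],np.round(s["contact_force"],2));return f
for y in(-60,-20,40,100):
    r=go(0,y,0);print(y,r);f=rep()
    if r:break
cv2.imwrite("pics/t3.png",f["img"][:,:,::-1])
```

```text
-60 False
[ -1.216 -41.508   1.572 141.177 162.274] [   0.  -127.9] 10.1167 [-1.28  0.36 -0.2 ]
-20 False
[ -1.227 -17.613   1.566 101.973 162.193] [ -0.  -87.9] 11.1167 [ 0.59 -0.83 -0.17]
40 False
[ 15.684  44.857   1.572  95.294 127.611] [  0. -28.] 12.5167 [ 0.53  0.1  -0.4 ]
100 False
None [-0. 32.] 13.9167 [ 0.3  -0.25 -0.16]
```

View pics/t3.png

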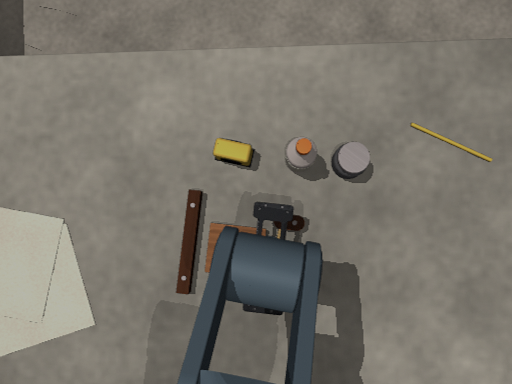

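The blank is through the gap without any force spikes, and its leading edge is at column 209, about 20 mm short of the stop. I'll seat it gently, back off and look.

Run:
```python
from rig import robot,jaws,eyes
from h import *
p,q=pose(0,128,0)
print(robot.move_straight(p,feed=.02,attitude=q,until_force=6))
s=robot.observe();e=np.array(s["eef_pos"]);print(RG.T@(e[:2]-G)*1000+[0,55+FACE*1000],s["contact_force"],s["clock"])
d=RG[:,1]
robot.move_straight(e-np.r_[d*.03,0],feed=.08)
robot.move_straight(np.r_[(e[:2]-d*.03),.37],feed=.2)
p,q=pose(0,-170,0,z=.2); robot.move_ptp(p,q)
f=eyes.grab_frame("top")
for r in rects(f): print(np.round(r[:6],2))
cv2.imwrite("pics/t4.png",cv2.resize(f["img"][150:330,140:340,::-1],None,fx=3,fy=3,interpolation=cv2.INTER_CUBIC))
s=robot.observe();print(s["clock"],s["contact_force"])
```

```text
True
[ -0.14672115 124.95628049] [ 0.26340739 -2.38226286  1.27767844] 15.0583
[ 4.5823e+02 -1.2650e+01  5.7480e+01  3.1750e+01  8.4970e+01  3.0000e-02]
[ 5.8711e+02 -2.9470e+01  5.8130e+01  2.9160e+01  8.3080e+01  3.0000e-02]
[5.4695e+02 1.1180e+02 1.3542e+02 2.0088e+02 8.2540e+01 2.0000e-02]
[ 7.3367e+02 -6.1790e+01  2.9150e+01  3.1550e+01  8.8350e+01  3.0000e-02]
17.8083 [1.65309509 0.72601138 0.76787022]
```

View pics/t4.png

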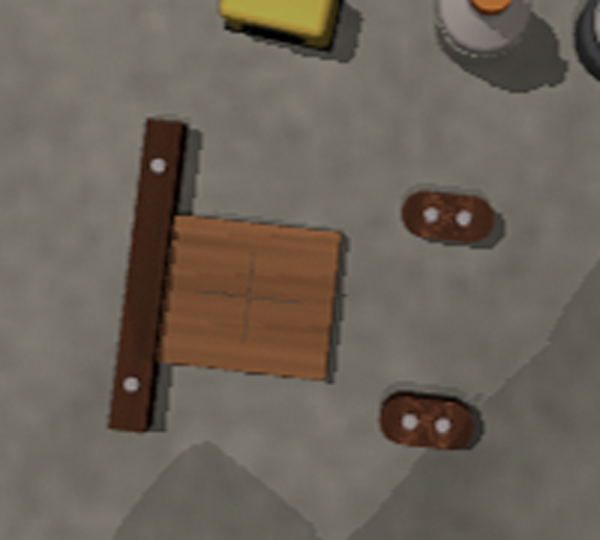

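The blank's leading edge is against the stop along its whole width (crop x≈165), and the blank is square to the stop and centred between the guides. I'll check that numerically by separating the blank from the darker stop by brightness.

Run:
```python
from rig import eyes
from h import *
f=eyes.grab_frame("top");im=np.ascontiguousarray(f["img"])
h,s,v=cv2.split(cv2.cvtColor(im,cv2.COLOR_RGB2HSV))
print(v[240,180:260])
for t in(85,95):
    m=((h<15)&(s>100)&(v>t)).astype(np.uint8)
    m=cv2.morphologyEx(m,cv2.MORPH_CLOSE,np.ones((5,5)))
    c=max(cv2.findContours(m,0,cv2.CHAIN_APPROX_NONE)[0],key=cv2.contourArea)
    (x,y),wh,an=cv2.minAreaRect((ray(f,c,.018)*1000).astype(np.float32))
    print(t,RG.T@(np.array([x,y])-G*1000),wh,an)
```

```text
[118 105  77  60  60  60  60  60  57  55  57  56  57  60  41  34  60 104
 127 125 124 122 122 121 120 118 118 118 117 119 119 119 120 120 119 119
 120 118 117 118 118 119 121 101  99 121 120 120 119 119 119 120 120 121
 121 122 123 122 122 124 124 124 126 125 124 125 126 125 125 125 126 110
  70  57  61  93 116 114 112 113]
85 [ -0.32796601 122.03639822] (108.8755111694336, 95.3883285522461) 82.46429443359375
95 [ -0.2692172  122.14402041] (108.6602783203125, 95.27092742919922) 82.46417236328125
```

```bash
python3 -c "
from rig import job
print(job.sign_off())"
```

```text
the job is handed in; nothing more can be done
None
```

The blank was pushed through the gap and sits flat against the stop bar, within about 0.3 mm sideways and 0.1° of the gap line as measured; the job was handed in at about 18 s, with the tape, glue and screws not touched.

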